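Fit the glass viewing dome to the insect box

TASK

Take the flanged glass viewing dome from the wooden rack and set it gently, flange down, into the round cell on the insect box's roof. Then put the octagonal retaining ring over it, pins down through the gaps in the cell's lip, and screw it clockwise until it is snug: firmly clamping the glass on its gasket so that nothing is loose, but never forced, as too much load cracks the glass. Let go, and leave the other things where they are.

Things in the scene. Friction and masses are not known exactly. Their poses are not given: they have to be found in the camera images.
- dome: Clear glass dome in any one of the rack's three bays: round flange 44 mm across, 6 mm thick, and on it a plain round stem 26 mm across, its rounded top 51 mm above the underside. About 60 g. Origin: centre of the underside, z up along the stem. In the cell only the top 24 mm of the stem stand clear of the collar, so hold it there.
- ring: Aluminium retaining ring standing upright on the 20 mm thick board, 44 mm tall, bore 35 mm, about 100 g. Lower 20 mm: round sleeve 45 mm across. Upper 24 mm: octagonal grip 50 mm across flats, flats facing its x, its y and half-way between. Two pins 6 mm thick stick out of the sleeve along its +x and -x to 31 mm from the axis, centre line 6 mm above the underside. Origin: centre of the underside, z up.
- insect_box: Fixed clear acrylic box, 120 (x) by 110 (y) by 70 mm high, small hinged flap on its -x side, origin at the centre of its underside, z up. On the middle of its roof stands the cell: a grey round collar 77 mm across, bore 68 mm, from 70 to 100.5 mm above the origin. More than 18 N on the glass, from the ring or from box and cell, cracks it.
- cell_mouth (a point): Centre of the cell's mouth on the collar's axis, level with its top, 100.5 mm above the box's underside; axes as the box. Two inward lips leave an opening 52 mm across. Gaps between the lips for the ring's pins are centred on +x and -x, each 96 degrees wide: pins may be up to 38 degrees off when they go in. They pass down until the sleeve rests on the glass flange, the ring's grip above the collar.
- cell_floor (a point): Point on the cell's axis 74 mm above the box's underside, the gasket's lowest level. The rubber gasket lies in a recess 51 mm across with its rim at 80 mm; its top is 74 to 78 mm above the box's underside (differs from start to start, not measured) and gives about 10 N per mm. The dome's underside rests on it.
- lip_start (a point): Lower edge of a lip where a pin runs in, 48 degrees clockwise of +x, 27 mm from the axis, 94.2 mm over the box's underside. Lips are 84 degrees long; undersides fall 0.14 mm per degree clockwise (from above). Until the pins bear, lifting the ring shows its play. Snug, 5 to 17 N on the glass, is 5 to 14 degrees past first bearing, 61 to 99 past the gap's centre; it resists turning by about 0.2 N m.
- rack: Fixed wooden rack, 232 mm (its x) by 70 mm (its y), floor 10 mm above its underside, ribs up to 20 mm high between its three bays, which lie 75 mm apart along its x. Origin: centre of the underside.
- dish_low: Shallow open glass bowl in the rack, 52 mm across, 18 mm high; leave it.
- dish_tall: Open glass cup in the rack, 42 mm across, 38 mm high; leave it.
- ramp: Pale ceramic stepped ramp, 112 by 60 mm, 40 mm high, behind the box; leave it.
- hook: Thin chrome snake hook lying on the board, about 270 mm long; leave it.
- scoop: Green plastic scoop, 150 mm long, 22 mm high, lying between robot and box; leave it.
- water_bowl: Terracotta water bowl, 80 mm across, 25 mm high; leave it.
- stone_hide: Grey stone hide, 80 mm across, 36 mm high; leave it.
- mist_bottle: White bottle, 60 mm across, 160 mm tall; leave it.
There are look-alikes about, which are no part of the job. Leave any purple look-alike of the ring alone. Leave any pink look-alike of the dome alone.

How it is judged:
On the way, in this order (a step that is already met when the one before it is completed fails the run):
1. the glass dome sits upright in the cell on its gasket, the ring not yet on it (horizontal distance between dome and cell_mouth below 0.005 m and angle between dome's own z axis and vertical below 0.06 rad and z of dome in the frame of insect_box below 0.079 m and horizontal distance between ring and cell_mouth above 0.05 m and contact force between dome and the fingers below 0.05 N), for 0.2 s.
2. the ring is screwed down and clamps the glass (horizontal distance between each of dome, ring and cell_mouth below 0.005 m and angle between each of dome, ring's own z axis and vertical below 0.06 rad and z of dome in the frame of insect_box below 0.079 m and z of ring in the frame of insect_box below 0.085 m and contact force between ring and dome above 5 N and contact force between ring and insect_box above 3 N), for 0.2 s.
At the end, for the whole second after the job is handed in: Dome upright (0.06 rad) on the gasket, within 5 mm of the cell axis, underside below 79 mm in the box frame; ring level over it (0.06 rad, 5 mm, underside below 85 mm), pins under the lips, by itself loading the glass with over 5 N; both at rest, released (all of step 2 and linear speed of each of ring, dome below 0.01 m/s); the robot touches nothing.
It fails at once if the ring loads the glass with more than 18 N (contact force between ring and dome above 18 N).
It fails at once if the glass is pressed or dropped against the box or its cell with more than 18 N (contact force between dome and insect_box above 18 N).
It fails at once if another thing is shifted by more than 30 mm (distance of any of dish_low, dish_tall, ramp, hook, scoop, water_bowl, stone_hide, mist_bottle from where it was at the start of the episode above 0.03 m).
It also fails if it takes over 72 s, if anything falls off the work surface, if the arm or the gripper's body presses on something with over 40 N, if the wrist force passes 120 N, or if a joint passes its speed limit or range.

ROBOT

A 6-joint arm with a two-finger parallel gripper is mounted at the origin on the work surface. World frame = base frame: x ahead of the robot, y to its left, z up, the work surface at z = 0. Lengths are in m, angles in rad, forces in N, time in s.
With the tool pointing down it reaches from about 0.35 to 0.775 m from the base axis. Payload 5.5 kg.
Tool frame: the origin (TCP) lies at the very end of the fingers, on their centre line; the grasp point (between the pads) lies 19 mm behind it; z points along the fingers, y is the direction in which the jaws open and shut (so a half turn about z gives the same grasp; the last joint's range is limited). The gripper opens to 85 mm and grips with 20 to 120 N. Pads are 22 mm wide; open, the fingers measure 114 mm over their backs; the gripper's body (76 mm by 85 mm) begins 54 mm behind the grasp point. The pads swing forward as they close: fully open they stand 13 mm farther back than shut.
Start: joints at [-1.471, 0.313, 0.046, 1.304, 0, 1.431], TCP at [0.137, -0.559, 0.231] pointing down, gripper open.
Joint ranges: [-2.76, 2.76], [-0.86, 1.69], [-1.03, 1.26], [-2.2, 2.34], [-1.47, 1.5], [-3.14, 3.14]. Speed limits (rad/s): [2.57, 2.57, 3.14, 3.14, 3.14, 3.14].

INTERFACE

Orientations are given as a unit quaternion [w, x, y, z].
In Python, from workcell import env gives the robot as it stands. The module is installed in compiled form; this text tells all that it offers.
- The arm moves only by the shell command python3 -m pendant 'ROWS' [FORCE]. ROWS is JSON, a list of rows, each an object with "fingers": the finger opening in mm, from 0 to 85.4; "delta_pos": the shift along the tool's x, y, z in mm, a list of three; "angular": the turn, a rotation vector about the tool's x, y, z in rad, a list of three. In form: [{"fingers": fingers, "delta_pos": [x, y, z], "angular": [ax, ay, az]}, ...]. A call has 1 to 12 rows; each row shifts and turns the commanded pose from where the row before left it, along the tool's axes as they then stand; what a row does not reach is not made up. A row lasts 1/10 s, in which the tool goes at most 50 mm and 8.59 degrees, less where a joint would pass 70% of its speed; a pose out of reach is approached as far as the arm can. A call is refused whole if a number of a shift passes 50 or a number of a turn 0.15, either way. A call with a gripper value outside its range is refused whole. The fingers move at their own pace and stop on an object; FORCE is the grip in N (left out, the last holds). Time passes only in rows, so rows that do not move let the fingers close. It gives the time, the measured TCP pose, the force and the opening at its end, in the units of the state.
- env.get_state(): the state, without advancing time (a new reading comes with each control period).
- env.read_camera(name): name is "scene" or "top"; returns the picture (420x560x3 uint8, blue, green, red); there is no depth.
- env.camera_params(name): a dict with "fx", "fy", "cx", "cy" (pixels), "view" (4x4, takes a point from world to camera coordinates). Camera axes: x right, y up, looking along -z (the intrinsics and any distortion apply to the point x, -y, -z); pixel columns grow to the right and rows downward; lengths in m; the calibration is good to about 2 mm. A picture is of the moment at which its call begins. camera_params takes no time and is no camera call.
- env.hand_in(): hands the job in, once; it reports no verdict.
The state is a dict: "clock": time; "joint_pos": joint angles; "qvel": joint speeds; "tau": joint torques, N m; "tcp_pos": TCP position; "orientation": TCP orientation; "wrist_force": force on the tool from outside, world axes, zero at the start; "ft_torque": the same for the moment, N m; "finger_gap": finger opening in m.
Only numpy, scipy, OpenCV 4.12 (cv2) and the standard library are available. Lean on these libraries where they do the work, as an engineer would, in place of code of your own. Each camera call takes 0.05 s, during which the arm holds its last target. There are 200 camera calls.

## Working session

There is one attempt and no reset: what is moved stays moved. The work goes in short steps, Python scripts to look and compute and a shell command to move; the robot and the scene stay as the last step left them, time stands still between calls to the robot, and variables do not carry over. Pictures are saved under pics/ and viewed, about 8 in all and at most 12, crops included, and the job is handed in when it is done.

```bash
mkdir -p pics
python3 - <<'E'
from workcell import env
import cv2, numpy as np
np.set_printoptions(precision=4,suppress=True)
for n in("scene","top"):
    cv2.imwrite(f"pics/{n}0.png",env.read_camera(n)); print(n,env.camera_params(n))
print(env.get_state())
E
```

```text
scene {'fx': 410.7934983639505, 'fy': 410.7934983639505, 'cx': 282.8889936116453, 'cy': 206.04884559245133, 'view': array([[-0.7619,  0.6476, -0.0063,  0.4308],
       [-0.3717, -0.4293,  0.8231,  0.112 ],
       [ 0.5304,  0.6295,  0.5678, -1.4281],
       [ 0.    ,  0.    ,  0.    ,  1.    ]])}
top {'fx': 414.61181211095567, 'fy': 414.61181211095567, 'cx': 273.5129875814912, 'cy': 214.26661497263987, 'view': array([[ 0.0285, -0.9996, -0.0002, -0.0134],
       [ 0.9809,  0.028 ,  0.1925, -0.5597],
       [-0.1924, -0.0057,  0.9813, -1.0399],
       [ 0.    ,  0.    ,  0.    ,  1.    ]])}
{'clock': 0.1, 'joint_pos': array([-1.4706,  0.3139,  0.0451,  1.3036,  0.    ,  1.4312]), 'qvel': array([-0.0015, -0.0026,  0.0036, -0.0002,  0.0011, -0.0011]), 'tau': array([  0.0025, -48.1726,  29.9244,   0.0127,  -0.0001,  -0.    ]), 'tcp_pos': array([ 0.1365, -0.5581,  0.2305]), 'orientation': array([-0.0008,  0.9928,  0.1196,  0.    ]), 'wrist_force': array([0.0903, 0.3951, 0.4433]), 'ft_torque': array([-0.006 , -0.0237,  0.0637]), 'finger_gap': 0.0854689346035059}
```

View pics/top0.png

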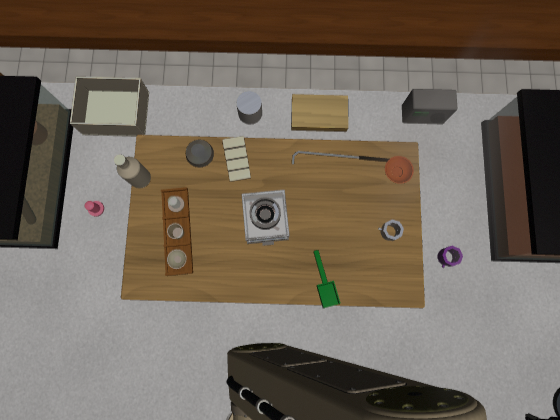

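View pics/scene0.png

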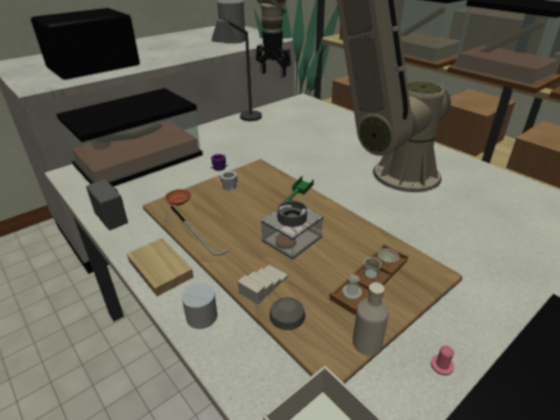

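The top view shows the rack at about (177,231), the box at (265,215), the ring at (393,230), and a purple look-alike at (451,256). The pink look-alike is at (94,208). The scene view agrees, and the dome seems to be in the rack's far bay. I'll enlarge these areas.

Run:
```python
import cv2, numpy as np
a=cv2.imread("pics/top0.png"); b=cv2.imread("pics/scene0.png")
def c(i,x,y,w,h,s): return cv2.resize(i[y:y+h,x:x+w],None,fx=s,fy=s,interpolation=cv2.INTER_CUBIC)
# 4 tiles 400x300, 
t=[c(a,150,180,67,100,3),c(a,232,180,67,100,3),c(a,360,205,66,50,3)]
top=np.hstack([t[0],t[1],np.vstack([t[2],c(b,205,160,66,50,3)])])
top=cv2.resize(top,(800,400))
bot=np.hstack([c(b,325,240,100,50,4),c(b,250,195,100,50,4)])
cv2.imwrite("pics/crop1.png",np.vstack([top,bot])[:600])
```

```text
(no output)
```

View pics/crop1.png

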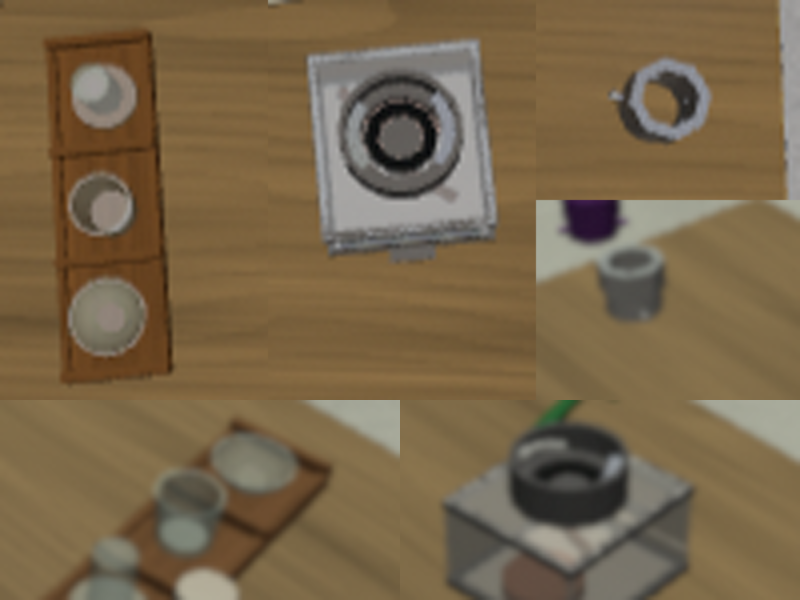

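The rack's far bay holds the dome: flange at about (176,204), stem top at (173,201). The collar centre is at (265,214) with its flap towards -x. The ring's grip is at (394,230), with one pin visible towards image-left (+y). Next I'll measure them.

```bash
cat > h.py <<'E'
from workcell import env
import cv2, numpy as np
np.set_printoptions(precision=4,suppress=True)
P={n:env.camera_params(n) for n in("scene","top")}
def ray(n,px):
    p=P[n];V=p["view"];R=V[:3,:3]
    d=np.array([(px[0]-p["cx"])/p["fx"],-(px[1]-p["cy"])/p["fy"],-1.])
    return -R.T@V[:3,3], R.T@d
def plane(n,px,z):
    o,d=ray(n,px); return o+d*(z-o[2])/d[2]
def proj(n,X):
    p=P[n];c=p["view"]@np.r_[X,1]
    return np.array([p["cx"]+p["fx"]*c[0]/-c[2],p["cy"]-p["fy"]*c[1]/-c[2]])
def tri(a,b):
    (o,d),(q,e)=ray("top",a),ray("scene",b)
    s=np.linalg.lstsq(np.c_[d,-e],q-o,rcond=None)[0]
    A,B=o+s[0]*d,q+s[1]*e
    return (A+B)/2,np.linalg.norm(A-B)
E
python3 - <<'E'
from h import *
a=cv2.imread("pics/top0.png");b=cv2.imread("pics/scene0.png")
def comps(im,m,n,roi,mn=30):
    x,y,w,h=roi; M=np.zeros_like(m);M[y:y+h,x:x+w]=m[y:y+h,x:x+w]
    for c in cv2.findContours(M,0,1)[0]:
        if cv2.contourArea(c)>mn:
            e=cv2.fitEllipse(c); print(n,cv2.contourArea(c),cv2.boundingRect(c),e); 
ht=cv2.cvtColor(a,cv2.COLOR_BGR2HSV);hs=cv2.cvtColor(b,cv2.COLOR_BGR2HSV)
lowt=(ht[...,1]<70).astype(np.uint8);lows=(hs[...,1]<60).astype(np.uint8)
comps(a,lowt,"ring top",(370,212,45,36)); comps(a,lowt,"dome",(163,190,26,28)); comps(a,lowt,"cup",(163,218,26,26))
comps(a,(lowt&(ht[...,2]<125)).astype(np.uint8),"collar dark",(240,190,52,50))
comps(a,lowt,"box",(236,182,60,65),200)
comps(b,lows,"ring scene",(215,170,30,22))
for X,Y in((308,55),(478,40),(495,225),(328,240)):print("boxcorner",plane("top",(232+(X-268)/4,180+Y/4),.09))
print("collar",plane("top",(265.25,214),.1205))
print("flange",plane("top",(176,204),.036),"stemtop",plane("top",(173,200.75),.078))
print("ring",plane("top",(393.75,230),.064),"pin",plane("top",(379.5,229),.026))
for X,Y in((46,40),(151,32),(172,370),(63,382)):print("rack",plane("top",(150+X/4,180+Y/4),.04))
cv2.imwrite("pics/m.png",lowt*255)
E
```

```text
ring top 339.0 (378, 219, 26, 21) ((391.54937744140625, 229.71405029296875), (19.42947769165039, 23.248090744018555), 83.97663879394531)
dome 183.0 (168, 196, 16, 16) ((175.3081512451172, 203.54847717285156), (14.649630546569824, 16.084613800048828), 128.26235961914062)
cup 126.5 (167, 224, 16, 15) ((175.07638549804688, 230.91539001464844), (13.830121040344238, 15.164539337158203), 99.54707336425781)
collar dark 88.5 (245, 233, 44, 7) ((267.1807556152344, 236.58558654785156), (5.72859001159668, 46.67983627319336), 90.22357177734375)
collar dark 786.0 (250, 196, 31, 34) ((264.72991943359375, 212.8124237060547), (30.261655807495117, 33.16010665893555), 175.628662109375)
box 2147.0 (242, 190, 47, 56) ((265.05975341796875, 216.48028564453125), (49.68326187133789, 59.25830841064453), 174.93446350097656)
ring scene 280.5 (215, 170, 22, 20) ((226.84780883789062, 178.20826721191406), (17.55950164794922, 24.064178466796875), 132.35475158691406)
boxcorner [0.6044 0.085  0.09  ]
boxcorner [ 0.6174 -0.0242  0.09  ]
boxcorner [ 0.4974 -0.0378  0.09  ]
boxcorner [0.4848 0.0672 0.09  ]
collar [0.5469 0.0226 0.1205]
flange [0.5841 0.2664 0.036 ] stemtop [0.5835 0.2644 0.078 ]
ring [ 0.5252 -0.3107  0.064 ] pin [ 0.5331 -0.2835  0.026 ]
rack [0.6209 0.3075 0.04  ]
rack [0.6285 0.2369 0.04  ]
rack [0.4022 0.2077 0.04  ]
rack [0.3925 0.278  0.04  ]
```

```bash
cat >> h.py <<'E'
from scipy.spatial.transform import Rotation as Ro
def where(target=None,yaw=None):
    s=env.get_state();R=Ro.from_quat(np.roll(s["orientation"],-1)).as_matrix()
    y=np.degrees(np.arctan2(R[1,0],R[0,0]))
    print("t",round(s["clock"],2),"tcp",s["tcp_pos"]*1e3,"yaw",round(y,2),"tilt",np.degrees(np.arccos(-R[2,2])).round(2),"J6",np.degrees(s["joint_pos"][5]).round(1),"F",s["wrist_force"],"M",s["ft_torque"],"gap",s["finger_gap"]*1e3)
    if target is not None: print("tool delta mm",R.T@(np.array(target)*1e3-s["tcp_pos"]*1e3))
    if yaw is not None: print("tool z turn rad",-np.radians((yaw-y+180)%360-180))
E
T='{"fingers":60,"delta_pos":[0,0,0],"angular":[0,0,-0.145]}'
python3 -m pendant '[{"fingers":60,"delta_pos":[0,0,0],"angular":[0,0,-0.145]},{"fingers":60,"delta_pos":[0,0,0],"angular":[0,0,-0.145]},{"fingers":60,"delta_pos":[0,0,0],"angular":[0,0,-0.145]},{"fingers":60,"delta_pos":[0,0,0],"angular":[0,0,-0.145]},{"fingers":60,"delta_pos":[0,0,0],"angular":[0,0,-0.145]},{"fingers":60,"delta_pos":[0,0,0],"angular":[0,0,-0.145]},{"fingers":60,"delta_pos":[0,0,0],"angular":[0,0,-0.145]},{"fingers":60,"delta_pos":[0,0,0],"angular":[0,0,-0.145]},{"fingers":60,"delta_pos":[0,0,0],"angular":[0,0,-0.145]},{"fingers":60,"delta_pos":[0,0,0],"angular":[0,0,-0.145]}]' 25
python3 -m pendant '[{"fingers":60,"delta_pos":[38,27,0],"angular":[0,0,0]},{"fingers":60,"delta_pos":[38,27,0],"angular":[0,0,0]},{"fingers":60,"delta_pos":[38,27,0],"angular":[0,0,0]},{"fingers":60,"delta_pos":[38,27,0],"angular":[0,0,0]},{"fingers":60,"delta_pos":[38,27,0],"angular":[0,0,0]},{"fingers":60,"delta_pos":[38,27,0],"angular":[0,0,0]},{"fingers":60,"delta_pos":[38,27,0],"angular":[0,0,0]},{"fingers":60,"delta_pos":[38,27,0],"angular":[0,0,0]},{"fingers":60,"delta_pos":[38,27,0],"angular":[0,0,0]},{"fingers":60,"delta_pos":[38,27,0],"angular":[0,0,0]}]'
python3 -c "
from h import *
where((.584,.266,.12),97)
print(plane('top',(122,160),.18),plane('top',(140,182),.02))"
```

```text
clock: 1.1
tcp_pos: [0.1365, -0.5583, 0.2308]
orientation: [-0.0, 0.662, 0.75, 0.0]
wrist_force: [0.4, 0.3, 0.4]
finger_gap: 0.0602
clock: 2.1
tcp_pos: [0.3598, -0.1474, 0.2312]
orientation: [0.0, 0.664, 0.748, -0.0]
wrist_force: [1.2, 0.3, -0.2]
finger_gap: 0.0601
t 2.1 tcp [ 359.8408 -147.3679  231.2136] yaw 96.79 tilt 0.01 J6 49.1 F [ 1.1679  0.2988 -0.2112] M [-0.0573 -0.0945 -0.0159] gap 60.12491372299772
tool delta mm [383.9762 271.4675 111.1597]
tool z turn rad -0.0036125736212563398
[0.6571 0.3678 0.18  ] [0.6469 0.3745 0.02  ]
```

```bash
python3 -m pendant '[{"fingers":60,"delta_pos":[38.4,27.1,0],"angular":[0,0,0]},{"fingers":60,"delta_pos":[38.4,27.1,0],"angular":[0,0,0]},{"fingers":60,"delta_pos":[38.4,27.1,0],"angular":[0,0,0]},{"fingers":60,"delta_pos":[38.4,27.1,0],"angular":[0,0,0]},{"fingers":60,"delta_pos":[38.4,27.1,0],"angular":[0,0,0]},{"fingers":60,"delta_pos":[38.4,27.1,0],"angular":[0,0,0]},{"fingers":60,"delta_pos":[38.4,27.1,0],"angular":[0,0,0]},{"fingers":60,"delta_pos":[38.4,27.1,0],"angular":[0,0,0]},{"fingers":60,"delta_pos":[38.4,27.1,0],"angular":[0,0,0]},{"fingers":60,"delta_pos":[38.4,27.1,0],"angular":[0,0,0]},{"fingers":60,"delta_pos":[0,0,40],"angular":[0,0,0]},{"fingers":60,"delta_pos":[0,0,40],"angular":[0,0,0]}]'
python3 - <<'E'
from h import *
a=env.read_camera("scene");b=env.read_camera("top");where((.584,.266,.12),97)
c=lambda i,x,y,w,h,s:cv2.resize(i[y:y+h,x:x+w],None,fx=s,fy=s,interpolation=cv2.INTER_CUBIC)
cv2.imwrite("pics/d1.png",np.hstack([c(a,310,200,100,100,4),c(b,130,160,100,100,4)]))
print("TCP px",proj("scene",env.get_state()["tcp_pos"]),"exp dome top",proj("scene",(.584,.266,.081)),"flange c",proj("scene",(.584,.266,.036)))
E
```

```text
clock: 3.3
tcp_pos: [0.5849, 0.2665, 0.1508]
orientation: [0.001, 0.663, 0.749, 0.002]
wrist_force: [0.7, -0.2, -1.1]
finger_gap: 0.0598
t 3.4 tcp [578.5156 263.3634 144.1473] yaw 96.87 tilt 0.75 J6 100.4 F [-0.4736 -0.0541  0.2397] M [-0.0932  0.0825  0.0244] gap 60.01933752569346
tool delta mm [ 2.0226  6.0699 24.0663]
tool z turn rad -0.0023105585634899226
TCP px [357.9373 251.8475] exp dome top [354.4002 275.2981] flange c [352.5609 289.7489]
```

View pics/d1.png

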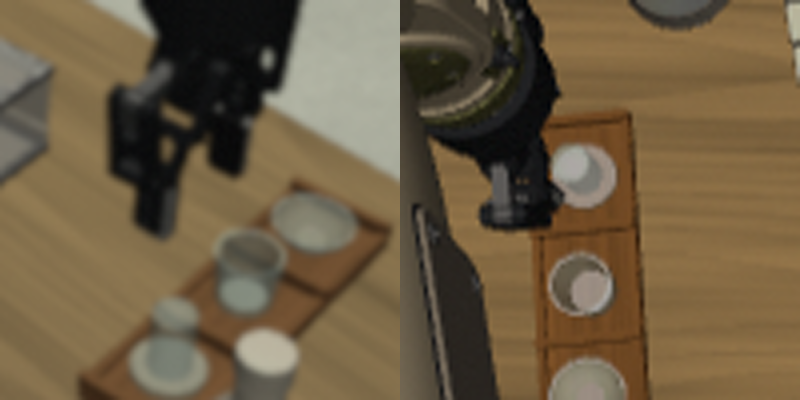

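The scene view has the dome's stem top at (354,277) and its flange centre at (352,290.5), within about 1–2 px of my estimate. The fingertips' midpoint also matches the projected TCP. I'll settle, then descend.

```bash
python3 -m pendant '[{"fingers":60,"delta_pos":[0,0,0],"angular":[0,0,0]},{"fingers":60,"delta_pos":[0,0,0],"angular":[0,0,0]},{"fingers":60,"delta_pos":[0,0,0],"angular":[0,0,0]}]'
python3 -c "
from h import *
where((.584,.266,.054),97)"
```

```text
clock: 3.7
tcp_pos: [0.5846, 0.2643, 0.1541]
orientation: [0.001, 0.664, 0.748, 0.002]
wrist_force: [0.3, 0.2, 0.2]
finger_gap: 0.0599
t 3.7 tcp [584.5945 264.3265 154.143 ] yaw 96.78 tilt 0.26 J6 100.4 F [0.3135 0.2467 0.2106] M [ 0.0276 -0.0204  0.0013] gap 59.88610861675195
tool delta mm [  1.6589  -0.8427 100.1415]
tool z turn rad -0.0037580817076738214
```

```bash
python3 -m pendant '[{"fingers":60,"delta_pos":[1.5,-0.8,25],"angular":[0,0,0]},{"fingers":60,"delta_pos":[0,0,25],"angular":[0,0,0]},{"fingers":60,"delta_pos":[0,0,25],"angular":[0,0,0]},{"fingers":60,"delta_pos":[0,0,15],"angular":[0,0,0]},{"fingers":60,"delta_pos":[0,0,10],"angular":[0,0,0]},{"fingers":60,"delta_pos":[0,0,0],"angular":[0,0,0]},{"fingers":60,"delta_pos":[0,0,0],"angular":[0,0,0]}]'
python3 -c "
from h import *
where((.584,.266,.054),97)"
python3 -m pendant '[{"fingers":15,"delta_pos":[0,0,0],"angular":[0,0,0]},{"fingers":15,"delta_pos":[0,0,0],"angular":[0,0,0]},{"fingers":15,"delta_pos":[0,0,0],"angular":[0,0,0]},{"fingers":15,"delta_pos":[0,0,0],"angular":[0,0,0]},{"fingers":15,"delta_pos":[0,0,0],"angular":[0,0,0]},{"fingers":15,"delta_pos":[0,0,0],"angular":[0,0,0]}]' 25
python3 -c "
from h import *
where()"
```

```text
clock: 4.4
tcp_pos: [0.583, 0.2658, 0.0526]
orientation: [0.001, 0.664, 0.748, 0.001]
wrist_force: [0.2, 0.2, -0.2]
finger_gap: 0.06
t 4.4 tcp [582.9921 265.7658  52.6412] yaw 96.81 tilt 0.11 J6 100.5 F [ 0.1858  0.2026 -0.1623] M [ 0.0322 -0.0339 -0.0158] gap 60.024088491677624
tool delta mm [ 0.1135  1.0313 -1.3567]
tool z turn rad -0.0033589825641922515
clock: 5.0
tcp_pos: [0.583, 0.2659, 0.0525]
orientation: [0.001, 0.664, 0.748, 0.001]
wrist_force: [-0.2, 0.1, 5.1]
finger_gap: 0.025
t 5.0 tcp [582.9507 265.9003  52.5158] yaw 96.82 tilt 0.13 J6 100.5 F [-0.1799  0.1078  5.0542] M [-0.0179  0.0235 -0.0148] gap 24.97286939386172
```

```bash
python3 -m pendant '[{"fingers":15,"delta_pos":[0,0,-10],"angular":[0,0,0]},{"fingers":15,"delta_pos":[0,0,-20],"angular":[0,0,0]},{"fingers":15,"delta_pos":[0,0,-30],"angular":[0,0,0]},{"fingers":15,"delta_pos":[0,0,-30],"angular":[0,0,0]},{"fingers":15,"delta_pos":[0,0,-30],"angular":[0,0,0]},{"fingers":15,"delta_pos":[0,0,-10],"angular":[0,0,0]},{"fingers":15,"delta_pos":[0,0,0],"angular":[0,0,0]},{"fingers":15,"delta_pos":[0,0,0],"angular":[0,0,0]}]'
python3 -c "
from h import *
where((.547,.0226,.18),97)"
python3 -m pendant '[{"fingers":15,"delta_pos":[-10,-3,0],"angular":[0,0,0]},{"fingers":15,"delta_pos":[-25,-7,0],"angular":[0,0,0]},{"fingers":15,"delta_pos":[-30,-8,0],"angular":[0,0,0]},{"fingers":15,"delta_pos":[-30,-8,0],"angular":[0,0,0]},{"fingers":15,"delta_pos":[-30,-8,0],"angular":[0,0,0]},{"fingers":15,"delta_pos":[-30,-8,0],"angular":[0,0,0]},{"fingers":15,"delta_pos":[-30,-8,0],"angular":[0,0,0]},{"fingers":15,"delta_pos":[-28,-7,0],"angular":[0,0,0]},{"fingers":15,"delta_pos":[-15,-5,0],"angular":[0,0,0]},{"fingers":15,"delta_pos":[-8,-3,0],"angular":[0,0,0]},{"fingers":15,"delta_pos":[0,0,0],"angular":[0,0,0]},{"fingers":15,"delta_pos":[0,0,0],"angular":[0,0,0]}]'
python3 - <<'E'
from h import *
where((.547,.0226,.18),97)
a=env.read_camera("scene");b=env.read_camera("top");
c=lambda i,x,y,w,h,s:cv2.resize(i[y:y+h,x:x+w],None,fx=s,fy=s,interpolation=cv2.INTER_CUBIC)
cv2.imwrite("pics/d2.png",np.hstack([c(a,250,150,80,110,5),c(b,225,160,80,110,5)]))
p=env.get_state()["tcp_pos"]
for n in P: print(n,"TCP px",proj(n,p),"dome flange c",proj(n,p-[0,0,.0195]))
print("cell mouth est scene",proj("scene",(.547,.0226,.1205)))
E
```

```text
clock: 5.8
tcp_pos: [0.5814, 0.2654, 0.1799]
orientation: [-0.0, 0.664, 0.748, -0.001]
wrist_force: [-0.1, -0.2, -1.2]
finger_gap: 0.0253
t 5.8 tcp [581.4076 265.4149 179.8588] yaw 96.82 tilt 0.11 J6 100.5 F [-0.0683 -0.2048 -1.2424] M [ 0.032  -0.0613  0.0014] gap 25.29125755358436
tool delta mm [-237.0143  -62.9856    0.0858]
tool z turn rad -0.0031960512694463625
clock: 7.0
tcp_pos: [0.5455, 0.0242, 0.181]
orientation: [-0.0, 0.664, 0.748, 0.0]
wrist_force: [0.8, -0.3, -0.7]
finger_gap: 0.0253
t 7.0 tcp [545.5054  24.1732 181.04  ] yaw 96.84 tilt 0.03 J6 77.3 F [ 0.7643 -0.2871 -0.672 ] M [ 0.0562 -0.0127  0.0388] gap 25.323864399653512
tool delta mm [-1.7405  1.2968  1.039 ]
tool z turn rad -0.002765901828396357
scene TCP px [294.8833 186.7995] dome flange c [294.8032 193.3987]
top TCP px [263.8713 209.5001] dome flange c [264.0604 211.1701]
cell mouth est scene [293.7288 206.7429]
```

View pics/d2.png

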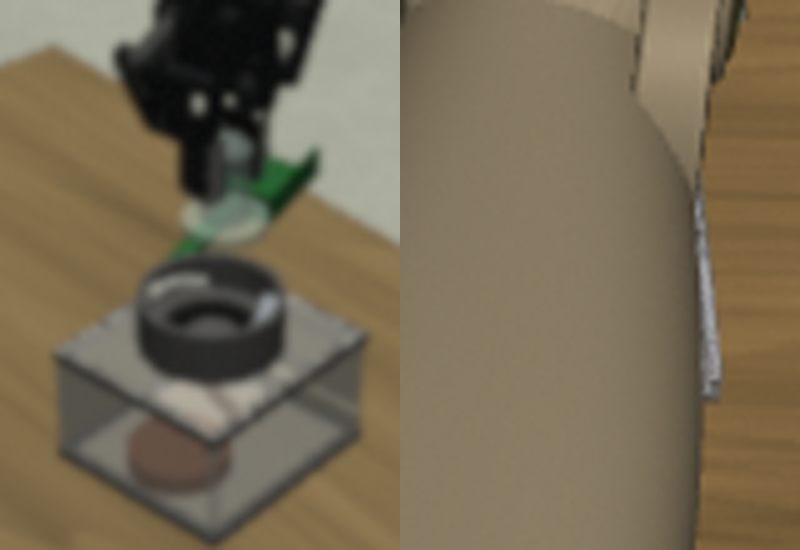

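The scene view shows the dome upright in the grip, flange centre at (295.2,193.4) against a predicted (294.8,193.4). The top camera is blocked by the arm. Next I'll check the collar centre with both starting views.

Run:
```python
from h import *
a=cv2.imread("pics/top0.png");b=cv2.imread("pics/scene0.png")
t=np.radians(np.arange(0,360,3))
def pred(n,c,r,zs):
    q=np.array([proj(n,(c[0]+r*np.cos(u),c[1]+r*np.sin(u),z)) for u in t for z in zs]);return np.r_[q.min(0),q.max(0)]
for n,im,roi,zs in(("top",a,(245,190,42,46),(.1205,)),("scene",b,(270,195,45,40),(.09,.1205))):
    x,y,w,h=roi;g=cv2.GaussianBlur(cv2.resize(cv2.cvtColor(im,6)[y:y+h,x:x+w],None,fx=4,fy=4,interpolation=cv2.INTER_CUBIC),(0,0),1.5)
    for th in(70,90,105):
        m=(g<th).astype(np.uint8);cs=cv2.findContours(m,0,1)[0];c=max(cs,key=cv2.contourArea);bx=np.array(cv2.boundingRect(c))/4
        print(n,th,x+bx[0]-.4,y+bx[1]-.4,x+bx[0]+bx[2]-.4,y+bx[1]+bx[3]-.4)
    print(n,"pred .547,.0226",pred(n,(.547,.0226),.0385,zs),"dx",pred(n,(.557,.0226),.0385,zs),"dy",pred(n,(.547,.0326),.0385,zs))
```

```text
top 70 255.6 203.6 273.85 222.85
top 90 254.85 202.6 274.1 223.6
top 105 249.85 197.1 280.1 229.35
top pred .547,.0226 [249.713  198.8373 280.793  229.3301] dx [249.8725 194.9416 280.8944 225.3205] dy [245.6785 198.7261 276.7572 229.2156]
scene 70 277.35 208.85 306.35 226.35
scene 90 276.6 194.6 306.85 226.85
scene 105 269.6 194.6 307.35 227.35
scene pred .547,.0226 [278.7448 198.462  308.7339 225.2852] dx [275.7413 199.8363 305.8808 226.8579] dy [281.2574 200.0498 311.4295 227.1068]
```

Both views put the collar centre nearer (0.553, 0.0235). I'll move there, lower the dome to just above the mouth, and look once more.

```bash
python3 -m pendant '[{"fingers":15,"delta_pos":[-1.5,7.4,6],"angular":[0,0,0]},{"fingers":15,"delta_pos":[0,0,10],"angular":[0,0,0]},{"fingers":15,"delta_pos":[0,0,10],"angular":[0,0,0]},{"fingers":15,"delta_pos":[0,0,10],"angular":[0,0,0]},{"fingers":15,"delta_pos":[0,0,0],"angular":[0,0,0]},{"fingers":15,"delta_pos":[0,0,0],"angular":[0,0,0]}]'
python3 - <<'E'
from h import *
where((.553,.0235,.145),97)
a=env.read_camera("scene")
cv2.imwrite("pics/d3.png",cv2.resize(a[165:245,245:345],None,fx=8,fy=7.5,interpolation=cv2.INTER_CUBIC))
p=env.get_state()["tcp_pos"]
print("dome flange top c",proj("scene",p-[0,0,.0165]),"collar top c if under",proj("scene",np.r_[p[:2],.1205]))
E
```

```text
clock: 7.7
tcp_pos: [0.5526, 0.023, 0.1447]
orientation: [-0.0, 0.664, 0.748, -0.0]
wrist_force: [0.3, -0.5, -1.2]
finger_gap: 0.0249
t 7.7 tcp [552.5991  23.0102 144.7115] yaw 96.82 tilt 0.07 J6 77.3 F [ 0.2826 -0.4757 -1.2389] M [-0.0027 -0.0123 -0.0073] gap 24.92455536289649
tool delta mm [ 0.4388  0.4559 -0.289 ]
tool z turn rad -0.0032110327327741265
dome flange top c [292.0802 205.016 ] collar top c if under [292.0595 207.6744]
```

View pics/d3.png

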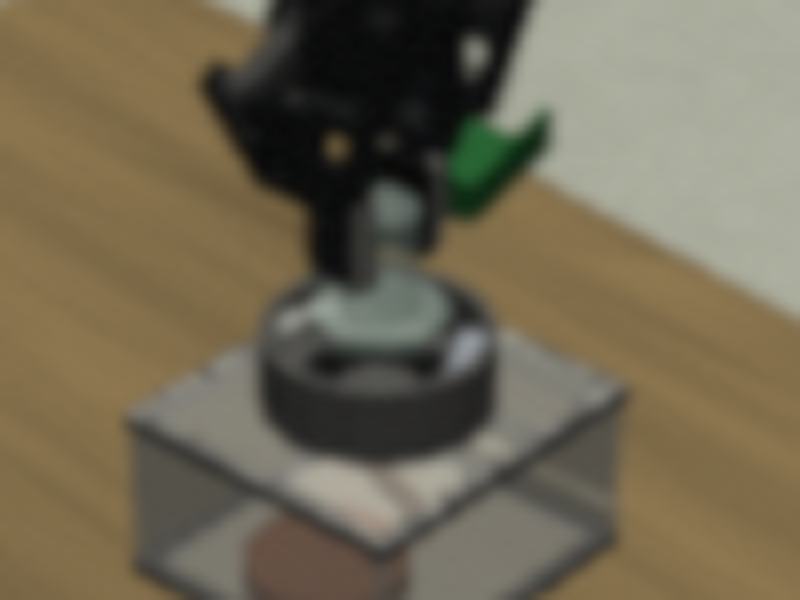

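The scene view shows the collar at x≈292.3 and the flange at x≈292.6, with the collar's lower edge as predicted, so they are aligned. I'll lower the dome in small steps, watching the force.

```bash
python3 -m pendant '[{"fingers":15,"delta_pos":[0.2,0.2,4],"angular":[0,0,0]},{"fingers":15,"delta_pos":[0,0,4],"angular":[0,0,0]},{"fingers":15,"delta_pos":[0,0,4],"angular":[0,0,0]},{"fingers":15,"delta_pos":[0,0,3],"angular":[0,0,0]},{"fingers":15,"delta_pos":[0,0,3],"angular":[0,0,0]},{"fingers":15,"delta_pos":[0,0,0],"angular":[0,0,0]}]' | grep -E "tcp_pos|force"
python3 -m pendant '[{"fingers":15,"delta_pos":[0,0,1],"angular":[0,0,0]},{"fingers":15,"delta_pos":[0,0,1],"angular":[0,0,0]},{"fingers":15,"delta_pos":[0,0,1],"angular":[0,0,0]},{"fingers":15,"delta_pos":[0,0,0],"angular":[0,0,0]}]' | grep -E "tcp_pos|force"
python3 -c "
from h import *
where()"
```

```text
tcp_pos: [0.5529, 0.0232, 0.1267]
wrist_force: [-0.3, 0.9, -1.1]
tcp_pos: [0.5532, 0.0232, 0.1242]
wrist_force: [-0.1, 0.2, -0.5]
t 8.75 tcp [553.2066  23.1911 124.1688] yaw 96.82 tilt 0.01 J6 77.3 F [-0.0612  0.1676 -0.5437] M [-0.0039  0.0361  0.0321] gap 25.02815793656551
```

```bash
python3 -m pendant '[{"fingers":15,"delta_pos":[0,0,1],"angular":[0,0,0]},{"fingers":15,"delta_pos":[0,0,1],"angular":[0,0,0]},{"fingers":15,"delta_pos":[0,0,0],"angular":[0,0,0]}]' | grep -E "tcp_pos|force"
python3 -m pendant '[{"fingers":15,"delta_pos":[0,0,0.5],"angular":[0,0,0]},{"fingers":15,"delta_pos":[0,0,0.3],"angular":[0,0,0]}]' | grep -E "tcp_pos|force"
python3 -m pendant '[{"fingers":15,"delta_pos":[0,0,0],"angular":[0,0,0]}]' | grep -E "tcp_pos|force"
```

```text
tcp_pos: [0.5531, 0.0232, 0.1221]
wrist_force: [0.7, 1.0, -0.5]
tcp_pos: [0.5533, 0.0232, 0.1214]
wrist_force: [0.1, 0.1, 1.0]
tcp_pos: [0.5532, 0.0232, 0.1214]
wrist_force: [-0.4, -0.2, 0.1]
```

```bash
python3 -m pendant '[{"fingers":15,"delta_pos":[0,0,0.4],"angular":[0,0,0]},{"fingers":15,"delta_pos":[0,0,0],"angular":[0,0,0]}]' | grep -E "tcp_pos|force"
python3 -m pendant '[{"fingers":15,"delta_pos":[0,0,0.3],"angular":[0,0,0]},{"fingers":15,"delta_pos":[0,0,0],"angular":[0,0,0]}]' | grep -E "tcp_pos|force"
```

```text
tcp_pos: [0.5532, 0.0232, 0.121]
wrist_force: [-0.5, 0.0, -0.0]
tcp_pos: [0.5532, 0.0232, 0.1207]
wrist_force: [-0.2, -0.3, 0.4]
```

```bash
for i in 1 2; do python3 -m pendant '[{"fingers":15,"delta_pos":[0,0,0.4],"angular":[0,0,0]},{"fingers":15,"delta_pos":[0,0,0],"angular":[0,0,0]}]' | grep -E "tcp_pos|force"; done
```

```text
tcp_pos: [0.5533, 0.0232, 0.1204]
wrist_force: [0.8, 0.0, -0.3]
tcp_pos: [0.5533, 0.0232, 0.1202]
wrist_force: [-1.3, -0.4, 1.2]
```

```bash
python3 -m pendant '[{"fingers":15,"delta_pos":[0,0,0.4],"angular":[0,0,0]},{"fingers":15,"delta_pos":[0,0,0],"angular":[0,0,0]}]' | grep -E "tcp_pos|force";python3 -m pendant '[{"fingers":15,"delta_pos":[0,0,0],"angular":[0,0,0]}]' | grep -E "tcp_pos|force"
```

```text
tcp_pos: [0.5533, 0.0232, 0.12]
wrist_force: [-0.9, 0.1, 4.0]
tcp_pos: [0.5533, 0.0232, 0.1199]
wrist_force: [-1.0, -0.1, 4.1]
```

```bash
python3 -m pendant '[{"fingers":38,"delta_pos":[0,0,0],"angular":[0,0,0]},{"fingers":38,"delta_pos":[0,0,0],"angular":[0,0,0]},{"fingers":38,"delta_pos":[0,0,0],"angular":[0,0,0]},{"fingers":38,"delta_pos":[0,0,0],"angular":[0,0,0]},{"fingers":38,"delta_pos":[0,0,-3],"angular":[0,0,0]},{"fingers":38,"delta_pos":[0,0,-10],"angular":[0,0,0]},{"fingers":50,"delta_pos":[0,0,-20],"angular":[0,0,0]},{"fingers":60,"delta_pos":[0,0,-40],"angular":[0,0,0]},{"fingers":85,"delta_pos":[0,0,-20],"angular":[0,0,0]},{"fingers":85,"delta_pos":[0,0,0],"angular":[0,0,0]}]' 
python3 -c "
from h import *
where((.525,-.311,.2),208)"
```

```text
clock: 11.45
tcp_pos: [0.5556, 0.023, 0.2172]
orientation: [0.003, 0.664, 0.748, 0.002]
wrist_force: [1.2, -0.1, 1.0]
finger_gap: 0.0845
t 11.45 tcp [555.5862  22.9869 217.2069] yaw 96.82 tilt 0.44 J6 77.3 F [ 1.1615 -0.1392  1.0292] M [ 0.0393 -0.0075 -0.0211] gap 84.52845877944324
tool delta mm [-327.9584  -70.1717   17.2641]
tool z turn rad -1.9404281662646063
```

```bash
python3 -m pendant '[{"fingers":85,"delta_pos":[-20,-4,0],"angular":[0,0,0]},{"fingers":85,"delta_pos":[-38,-8,0],"angular":[0,0,0]},{"fingers":85,"delta_pos":[-38,-8,0],"angular":[0,0,0]},{"fingers":85,"delta_pos":[-38,-8,0],"angular":[0,0,0]},{"fingers":85,"delta_pos":[-38,-8,0],"angular":[0,0,0]},{"fingers":85,"delta_pos":[-38,-8,0],"angular":[0,0,0]},{"fingers":85,"delta_pos":[-38,-8,0],"angular":[0,0,0]},{"fingers":85,"delta_pos":[-38,-8,0],"angular":[0,0,0]},{"fingers":85,"delta_pos":[-27,-6,0],"angular":[0,0,0]},{"fingers":85,"delta_pos":[-15,-4,0],"angular":[0,0,0]}]' >/dev/null
python3 -m pendant '[{"fingers":85,"delta_pos":[0,0,0],"angular":[0,0,-0.149]},{"fingers":85,"delta_pos":[0,0,0],"angular":[0,0,-0.149]},{"fingers":85,"delta_pos":[0,0,0],"angular":[0,0,-0.149]},{"fingers":85,"delta_pos":[0,0,0],"angular":[0,0,-0.149]},{"fingers":85,"delta_pos":[0,0,0],"angular":[0,0,-0.149]},{"fingers":85,"delta_pos":[0,0,0],"angular":[0,0,-0.149]},{"fingers":85,"delta_pos":[0,0,0],"angular":[0,0,-0.149]},{"fingers":85,"delta_pos":[0,0,0],"angular":[0,0,-0.149]},{"fingers":85,"delta_pos":[0,0,0],"angular":[0,0,-0.149]},{"fingers":85,"delta_pos":[0,0,0],"angular":[0,0,-0.149]},{"fingers":85,"delta_pos":[0,0,0],"angular":[0,0,-0.149]},{"fingers":85,"delta_pos":[0,0,0],"angular":[0,0,-0.149]}]'
python3 - <<'E'
from h import *
where((.525,-.311,.12),208)
a=env.read_camera("scene");b=env.read_camera("top")
c=lambda i,x,y,w,h,s:cv2.resize(i[y:y+h,x:x+w],None,fx=s,fy=s,interpolation=cv2.INTER_CUBIC)
cv2.imwrite("pics/d4.png",np.vstack([np.hstack([c(a,255,170,80,60,5),c(b,225,185,80,60,5)]),np.hstack([c(a,190,150,80,60,5),c(cv2.imread("pics/top0.png"),365,205,50,37.5.__int__(),8)[:300]])]))
E
```

```text
clock: 13.65
tcp_pos: [0.5226, -0.3098, 0.2123]
orientation: [-0.0, -0.171, 0.985, 0.0]
wrist_force: [-0.1, 0.9, 0.4]
finger_gap: 0.085
t 13.65 tcp [ 522.6051 -309.7727  212.3208] yaw -160.33 tilt 0.06 J6 -57.9 F [-0.0756  0.8523  0.4331] M [0.0297 0.0215 0.0198] gap 84.99254552827304
tool delta mm [-1.8743 -2.0466 92.3183]
tool z turn rad -0.14540635495230736Traceback (most recent call last):
  File "<stdin>", line 5, in <module>
    return _nx.concatenate(arrs, 1, dtype=dtype, casting=casting)
           ~~~~~~~~~~~~~~~^^^^^^^^^^^^^^^^^^^^^^^^^^^^^^^^^^^^^^^
ValueError: all the input array dimensions except for the concatenation axis must match exactly, but along dimension 0, the array at index 0 has size 300 and the array at index 1 has size 296
```

Run:
```python
from h import *
a=env.read_camera("scene");b=env.read_camera("top");cv2.imwrite("pics/s1.png",a)
t0=cv2.imread("pics/top0.png")
c=lambda i,x,y,w,h:cv2.resize(i[y:y+h,x:x+w],(400,300),interpolation=cv2.INTER_CUBIC)
cv2.imwrite("pics/d5.png",np.vstack([np.hstack([c(a,255,170,80,60),c(b,225,185,80,60)]),np.hstack([c(a,190,150,80,60),c(t0,370,210,44,33)])]))
s0=cv2.imread("pics/scene0.png")
for (R,n) in(((.525,-.311),"pred"),):
  for z in(.02,.044,.064): print(z,proj("scene",(*R,z)),proj("top",(*R,z)))
# grip top: bright octagon in top view
g=cv2.resize(t0[212:248,372:412],None,fx=4,fy=4,interpolation=cv2.INTER_CUBIC);h=cv2.cvtColor(g,40)
for th in(60,80,100):
  m=((h[...,1]<th)).astype(np.uint8);k=max(cv2.findContours(m,0,1)[0],key=cv2.contourArea);print(th,np.array(cv2.boundingRect(k))/4+[372-.4,212-.4,0,0])
```

```text
0.02 [230.2953 185.4494] [389.2147 232.6078]
0.044 [229.7057 179.0911] [391.6988 231.2544]
0.064 [229.205  173.6915] [393.852  230.0814]
60 [377.85 219.1   25.5   21.  ]
80 [377.6  218.85  26.    21.25]
100 [377.35 218.35  26.5   22.25]
```

View pics/d5.png

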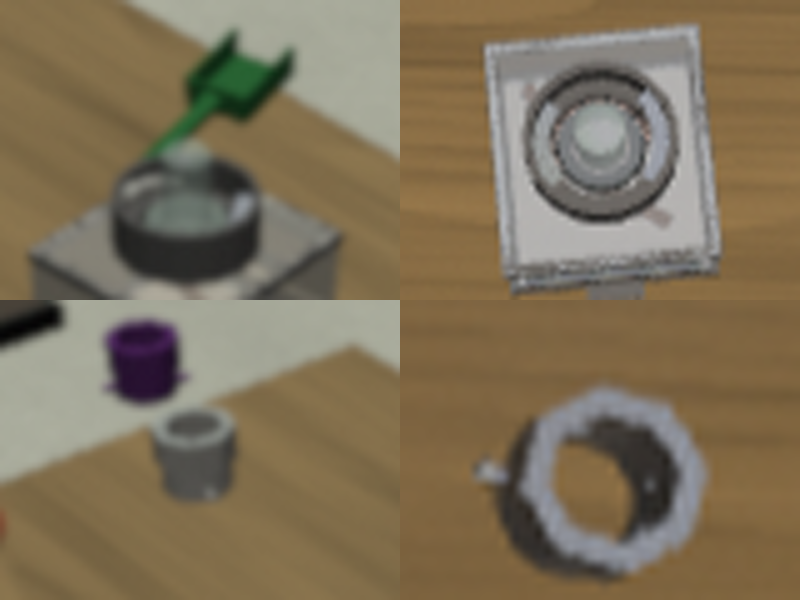

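Views: the dome sits centred and upright in the cell. In the top view the ring's grip centre is at (393.5,229.6) and the pin at (379.7,228.7), so the ring axis is at about 69°. The scene view agrees, with a pin at (232,188). Now I'll pick the ring.

```bash
python3 -m pendant '[{"fingers":85,"delta_pos":[0,0,0],"angular":[0,0,-0.11]},{"fingers":85,"delta_pos":[-3,-1.7,30],"angular":[0,0,0]},{"fingers":85,"delta_pos":[0,0,40],"angular":[0,0,0]},{"fingers":85,"delta_pos":[0,0,40],"angular":[0,0,0]},{"fingers":85,"delta_pos":[0,0,30],"angular":[0,0,0]},{"fingers":85,"delta_pos":[0,0,0],"angular":[0,0,0]},{"fingers":85,"delta_pos":[0,0,0],"angular":[0,0,0]}]' >/dev/null
python3 -c "
from h import *
where((.526,-.310,.040),206)
cv2.imwrite('pics/s2.png',env.read_camera('scene'))"
```

```text
t 14.55 tcp [ 525.96   -310.7636   72.7758] yaw -154.51 tilt 0.06 J6 -63.6 F [0.5715 0.5568 0.3061] M [-0.01    0.0674 -0.0065] gap 85.09748328698582
tool delta mm [-0.3819  0.6407 32.7762]
tool z turn rad -0.008942132331462418
```

```bash
python3 -m pendant '[{"fingers":85,"delta_pos":[-0.4,0.6,12],"angular":[0,0,0]},{"fingers":85,"delta_pos":[0,0,12],"angular":[0,0,0]},{"fingers":85,"delta_pos":[0,0,9],"angular":[0,0,0]},{"fingers":85,"delta_pos":[0,0,0],"angular":[0,0,0]}]' | grep -E "tcp|force"
python3 -m pendant '[{"fingers":40,"delta_pos":[0,0,0],"angular":[0,0,0]},{"fingers":40,"delta_pos":[0,0,0],"angular":[0,0,0]},{"fingers":40,"delta_pos":[0,0,0],"angular":[0,0,0]},{"fingers":40,"delta_pos":[0,0,0],"angular":[0,0,0]},{"fingers":40,"delta_pos":[0,0,0],"angular":[0,0,0]},{"fingers":40,"delta_pos":[0,0,0],"angular":[0,0,0]}]' 40
python3 -c "
from h import *
where()"
```

```text
tcp_pos: [0.5251, -0.3095, 0.0378]
wrist_force: [-1.2, 0.9, 0.2]
clock: 15.6
tcp_pos: [0.5267, -0.3107, 0.0403]
orientation: [0.0, -0.221, 0.975, -0.001]
wrist_force: [-0.5, -0.3, 4.9]
finger_gap: 0.0498
t 15.6 tcp [ 526.704  -310.7381   40.3391] yaw -154.44 tilt 0.09 J6 -63.6 F [-0.5034 -0.3404  4.9473] M [ 0.0746 -0.003   0.0122] gap 49.83228382664607
```

```bash
python3 -m pendant '[{"fingers":40,"delta_pos":[0,0,-10],"angular":[0,0,0]},{"fingers":40,"delta_pos":[0,0,-30],"angular":[0,0,0]},{"fingers":40,"delta_pos":[0,0,-40],"angular":[0,0,0]},{"fingers":40,"delta_pos":[0,0,-40],"angular":[0,0,0]},{"fingers":40,"delta_pos":[0,0,-30],"angular":[0,0,0]},{"fingers":40,"delta_pos":[0,0,-10],"angular":[0,0,0]},{"fingers":40,"delta_pos":[0,0,0],"angular":[0,0,0]}]' 
python3 -m pendant '[{"fingers":40,"delta_pos":[-8,14,0],"angular":[0,0,0]},{"fingers":40,"delta_pos":[-18,31,0],"angular":[0,0,0]},{"fingers":40,"delta_pos":[-18,31,0],"angular":[0,0,0]},{"fingers":40,"delta_pos":[-18,31,0],"angular":[0,0,0]},{"fingers":40,"delta_pos":[-18,31,0],"angular":[0,0,0]},{"fingers":40,"delta_pos":[-18,31,0],"angular":[0,0,0]},{"fingers":40,"delta_pos":[-18,31,0],"angular":[0,0,0]},{"fingers":40,"delta_pos":[-18,31,0],"angular":[0,0,0]},{"fingers":40,"delta_pos":[-18,31,0],"angular":[0,0,0]},{"fingers":40,"delta_pos":[-10,18,0],"angular":[0,0,0]},{"fingers":40,"delta_pos":[-6,10,0],"angular":[0,0,0]},{"fingers":40,"delta_pos":[0,0,0],"angular":[0,0,0]}]'
python3 -m pendant '[{"fingers":40,"delta_pos":[0,0,0],"angular":[0,0,0.139]},{"fingers":40,"delta_pos":[0,0,0],"angular":[0,0,0.139]},{"fingers":40,"delta_pos":[0,0,0],"angular":[0,0,0.139]},{"fingers":40,"delta_pos":[0,0,0],"angular":[0,0,0.139]},{"fingers":40,"delta_pos":[0,0,0],"angular":[0,0,0.139]},{"fingers":40,"delta_pos":[0,0,0],"angular":[0,0,0.139]},{"fingers":40,"delta_pos":[0,0,0],"angular":[0,0,0.139]},{"fingers":40,"delta_pos":[0,0,0],"angular":[0,0,0.139]},{"fingers":40,"delta_pos":[0,0,0],"angular":[0,0,0]},{"fingers":40,"delta_pos":[0,0,0],"angular":[0,0,0]}]'
python3 - <<'E'
from h import *
where((.5533,.0232,.19),142)
a=env.read_camera("scene")
p=env.get_state()["tcp_pos"];print(proj("scene",p-[0,0,.02]))
cv2.imwrite("pics/d6.png",cv2.resize(a[140:240,240:345],None,fx=6,fy=6,interpolation=cv2.INTER_CUBIC))
E
```

```text
clock: 16.3
tcp_pos: [0.5268, -0.3107, 0.201]
orientation: [0.001, -0.221, 0.975, -0.001]
wrist_force: [-0.1, 0.2, -0.1]
finger_gap: 0.05
clock: 17.5
tcp_pos: [0.5513, 0.0256, 0.1978]
orientation: [-0.002, -0.223, 0.975, 0.001]
wrist_force: [0.5, -1.0, -0.5]
finger_gap: 0.0498
clock: 18.5
tcp_pos: [0.5523, 0.0229, 0.199]
orientation: [-0.0, 0.326, 0.945, -0.0]
wrist_force: [-0.5, 0.3, -0.8]
finger_gap: 0.0499
t 18.5 tcp [552.2768  22.9248 198.9893] yaw 141.97 tilt 0.06 J6 32.1 F [-0.5484  0.2652 -0.7618] M [0.0166 0.0162 0.0145] gap 49.949354445313794
tool delta mm [-0.6427  0.8545  8.9881]
tool z turn rad -0.0005849197041974409
[292.4539 188.2056]
```

View pics/d6.png

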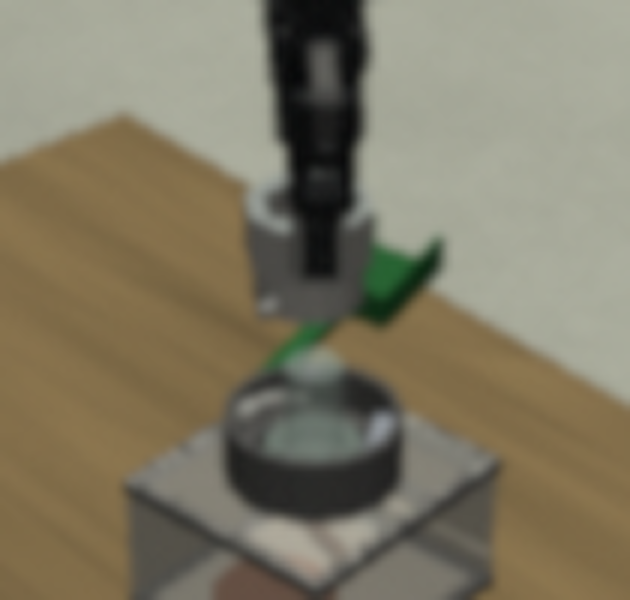

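The ring is held level with a pin at (268,305) in the crop, pointing to +x. It sits about 0.7 px, or 2 mm, to the left of the cell axis, which lies along tool x. I'll correct that and lower it.

```bash
python3 -m pendant '[{"fingers":40,"delta_pos":[1.2,0.8,0],"angular":[0,0,0]},{"fingers":40,"delta_pos":[0,0,10],"angular":[0,0,0]},{"fingers":40,"delta_pos":[0,0,12],"angular":[0,0,0]},{"fingers":40,"delta_pos":[0,0,12],"angular":[0,0,0]},{"fingers":40,"delta_pos":[0,0,12],"angular":[0,0,0]},{"fingers":40,"delta_pos":[0,0,8],"angular":[0,0,0]},{"fingers":40,"delta_pos":[0,0,0],"angular":[0,0,0]},{"fingers":40,"delta_pos":[0,0,0],"angular":[0,0,0]}]' | grep -E "tcp|force"
python3 -m pendant '[{"fingers":40,"delta_pos":[0,0,2],"angular":[0,0,0]},{"fingers":40,"delta_pos":[0,0,2],"angular":[0,0,0]},{"fingers":40,"delta_pos":[0,0,1],"angular":[0,0,0]},{"fingers":40,"delta_pos":[0,0,0],"angular":[0,0,0]}]' | grep -E "tcp|force"
python3 -m pendant '[{"fingers":40,"delta_pos":[0,0,2],"angular":[0,0,0]},{"fingers":40,"delta_pos":[0,0,2],"angular":[0,0,0]},{"fingers":40,"delta_pos":[0,0,1],"angular":[0,0,0]},{"fingers":40,"delta_pos":[0,0,0],"angular":[0,0,0]}]' | grep -E "tcp|force"
python3 -c "
from h import *
where()"
```

```text
tcp_pos: [0.5521, 0.0252, 0.1454]
wrist_force: [0.3, 0.3, -0.7]
tcp_pos: [0.5521, 0.0251, 0.1406]
wrist_force: [-0.3, 1.0, -1.7]
tcp_pos: [0.552, 0.0252, 0.1353]
wrist_force: [0.3, -0.8, -0.7]
t 20.15 tcp [552.0156  25.1642 135.3143] yaw 141.85 tilt 0.02 J6 32.4 F [ 0.3255 -0.8004 -0.7084] M [-0.0043  0.0336 -0.0049] gap 49.664465673019556
```

```bash
python3 -m pendant '[{"fingers":40,"delta_pos":[0,0,2],"angular":[0,0,0]},{"fingers":40,"delta_pos":[0,0,2],"angular":[0,0,0]},{"fingers":40,"delta_pos":[0,0,1],"angular":[0,0,0]},{"fingers":40,"delta_pos":[0,0,1],"angular":[0,0,0]},{"fingers":40,"delta_pos":[0,0,1],"angular":[0,0,0]},{"fingers":40,"delta_pos":[0,0,0],"angular":[0,0,0]}]' | grep -E "tcp|force"
for i in 1 2 3; do python3 -m pendant '[{"fingers":40,"delta_pos":[0,0,0.5],"angular":[0,0,0]},{"fingers":40,"delta_pos":[0,0,0.4],"angular":[0,0,0]},{"fingers":40,"delta_pos":[0,0,0],"angular":[0,0,0]}]' | grep -E "tcp|force"; done
```

```text
tcp_pos: [0.5521, 0.0252, 0.1284]
wrist_force: [-0.5, -0.2, -0.6]
tcp_pos: [0.5522, 0.0251, 0.1277]
wrist_force: [-0.1, -0.5, -0.5]
tcp_pos: [0.5521, 0.0251, 0.1267]
wrist_force: [-0.4, -0.1, -2.2]
tcp_pos: [0.5521, 0.0251, 0.1258]
wrist_force: [0.3, -0.1, -1.5]
```

```bash
for i in 1 2 3; do python3 -m pendant '[{"fingers":40,"delta_pos":[0,0,0.4],"angular":[0,0,0]},{"fingers":40,"delta_pos":[0,0,0],"angular":[0,0,0]},{"fingers":40,"delta_pos":[0,0,0],"angular":[0,0,0]}]' | grep -E "tcp|force"; done
```

```text
tcp_pos: [0.5522, 0.0251, 0.1254]
wrist_force: [0.4, 0.2, -1.4]
tcp_pos: [0.5521, 0.0252, 0.125]
wrist_force: [-0.5, 0.2, -1.2]
tcp_pos: [0.5522, 0.0251, 0.1246]
wrist_force: [0.2, -0.1, -1.5]
```

```bash
for i in 1 2 ; do python3 -m pendant '[{"fingers":40,"delta_pos":[0,0,0.4],"angular":[0,0,0]},{"fingers":40,"delta_pos":[0,0,0],"angular":[0,0,0]},{"fingers":40,"delta_pos":[0,0,0],"angular":[0,0,0]}]' | grep -E "tcp|force"; done
```

```text
tcp_pos: [0.5522, 0.0252, 0.1242]
wrist_force: [0.4, -0.1, -0.6]
tcp_pos: [0.5522, 0.0251, 0.124]
wrist_force: [-0.2, 0.9, 0.7]
```

```bash
python3 -m pendant '[{"fingers":40,"delta_pos":[0,0,-0.2],"angular":[0,0,0.145]},{"fingers":40,"delta_pos":[0,0,0],"angular":[0,0,0.145]},{"fingers":40,"delta_pos":[0,0,0],"angular":[0,0,0.145]},{"fingers":40,"delta_pos":[0,0,0],"angular":[0,0,0.145]},{"fingers":40,"delta_pos":[0,0,0],"angular":[0,0,0.145]},{"fingers":40,"delta_pos":[0,0,0],"angular":[0,0,0.07]},{"fingers":40,"delta_pos":[0,0,0],"angular":[0,0,0.035]},{"fingers":40,"delta_pos":[0,0,0],"angular":[0,0,0]},{"fingers":40,"delta_pos":[0,0,0],"angular":[0,0,0]}]' 
python3 -c "
from h import *
where(None,92)"
```

```text
clock: 24.05
tcp_pos: [0.5523, 0.0251, 0.1241]
orientation: [0.0, 0.68, 0.733, 0.0]
wrist_force: [-0.1, -0.1, -0.4]
finger_gap: 0.0502
t 24.05 tcp [552.2661  25.1369 124.0972] yaw 94.35 tilt 0.01 J6 79.9 F [-0.0723 -0.1098 -0.3895] M [-0.0245  0.0026 -0.0014] gap 50.17683207355498
tool z turn rad 0.04098972155880035
```

```bash
python3 -m pendant '[{"fingers":40,"delta_pos":[0,0,0],"angular":[0,0,0.07]},{"fingers":40,"delta_pos":[0,0,0],"angular":[0,0,0]},{"fingers":40,"delta_pos":[0,0,0],"angular":[0,0,0]}]' | grep -E "tcp|force"
for i in 1 2 3 4 ; do python3 -m pendant '[{"fingers":40,"delta_pos":[0,0,-0.3],"angular":[0,0,0]},{"fingers":40,"delta_pos":[0,0,0],"angular":[0,0,0]}]' | grep -E "tcp|force"; done
python3 -c "
from h import *
where()"
```

```text
tcp_pos: [0.5522, 0.0252, 0.1241]
wrist_force: [0.1, 0.2, -0.1]
tcp_pos: [0.5521, 0.0251, 0.1243]
wrist_force: [-0.2, -0.2, -1.6]
tcp_pos: [0.5521, 0.0251, 0.1246]
wrist_force: [0.7, -0.4, -1.0]
tcp_pos: [0.5521, 0.0251, 0.1249]
wrist_force: [0.1, -0.1, -1.6]
tcp_pos: [0.5521, 0.0251, 0.1251]
wrist_force: [0.3, -1.3, -1.8]
t 25.15 tcp [552.0825  25.1099 125.0565] yaw 90.29 tilt 0.02 J6 84.0 F [ 0.2806 -1.3383 -1.8322] M [-0.0201 -0.0041 -0.0436] gap 49.96633382650183
```

```bash
for i in 1 2 3 ; do python3 -m pendant '[{"fingers":40,"delta_pos":[0,0,-0.2],"angular":[0,0,0]},{"fingers":40,"delta_pos":[0,0,0],"angular":[0,0,0]}]' | grep -E "tcp|force"; done
```

```text
tcp_pos: [0.552, 0.0251, 0.1252]
wrist_force: [0.2, -0.7, -4.3]
tcp_pos: [0.552, 0.0251, 0.1253]
wrist_force: [0.8, -1.2, -5.5]
tcp_pos: [0.552, 0.025, 0.1254]
wrist_force: [1.6, -1.9, -8.5]
```

```bash
python3 -m pendant '[{"fingers":40,"delta_pos":[0,0,1],"angular":[0,0,0]},{"fingers":40,"delta_pos":[0,0,0.7],"angular":[0,0,0]},{"fingers":40,"delta_pos":[0,0,0],"angular":[0,0,0.05]},{"fingers":40,"delta_pos":[0,0,0],"angular":[0,0,0.055]},{"fingers":40,"delta_pos":[0,0,0],"angular":[0,0,0]},{"fingers":40,"delta_pos":[0,0,0],"angular":[0,0,0]}]' >/dev/null
python3 -c "
from h import *
where()"
python3 -m pendant '[{"fingers":40,"delta_pos":[0,0,0.2],"angular":[0,0,0.026]},{"fingers":40,"delta_pos":[0,0,0.2],"angular":[0,0,0.026]},{"fingers":40,"delta_pos":[0,0,0],"angular":[0,0,0]},{"fingers":40,"delta_pos":[0,0,0],"angular":[0,0,0]}]' >/dev/null
python3 -c "
from h import *
where()"
```

```text
t 26.35 tcp [552.6855  25.5096 124.5472] yaw 84.37 tilt 0.08 J6 89.9 F [ 1.9277  1.2861 -2.527 ] M [ 0.4497 -0.3348  0.0543] gap 49.72554529282095
t 26.75 tcp [552.5509  25.248  124.0886] yaw 81.3 tilt 0.05 J6 93.0 F [ 2.2654  2.3121 -1.9242] M [ 0.4767 -0.4238  0.056 ] gap 49.856478282772684
```

```bash
python3 -m pendant '[{"fingers":62,"delta_pos":[0,0,0],"angular":[0,0,0]},{"fingers":62,"delta_pos":[0,0,0],"angular":[0,0,0]},{"fingers":62,"delta_pos":[0,0,0],"angular":[0,0,0]},{"fingers":62,"delta_pos":[-1.5,0,0],"angular":[0,0,0]},{"fingers":62,"delta_pos":[0,0,0],"angular":[0,0,0]}]' >/dev/null
python3 - <<'E'
from h import *
where()
a=env.read_camera("scene")
cv2.imwrite("pics/d7.png",cv2.resize(a[150:230,240:340],None,fx=8,fy=7.5,interpolation=cv2.INTER_CUBIC))
p=env.get_state()["tcp_pos"];print(proj("scene",np.r_[p[:2],.148]),proj("scene",np.r_[p[:2],.1205]))
E
```

```text
t 27.25 tcp [551.8394  23.3869 123.815 ] yaw 81.28 tilt 0.02 J6 92.8 F [ 0.0581  0.4326 -0.4534] M [-0.017  -0.0176 -0.0409] gap 61.835194988535655
[292.5977 198.6514] [292.5209 207.5983]
```

View pics/d7.png

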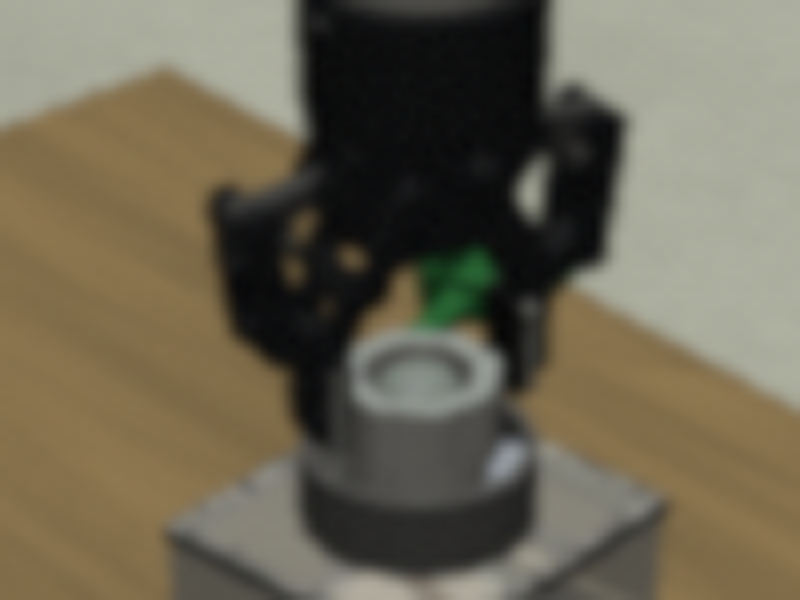

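The ring is seated level in the cell, its centre at x≈292.6–293 and the collar's at 292.3, and the fingers are open around it. I'll regrip on its axis and finish the screw.

```bash
python3 -m pendant '[{"fingers":62,"delta_pos":[0,0.8,0],"angular":[0,0,0]},{"fingers":40,"delta_pos":[0,0,0],"angular":[0,0,0]},{"fingers":40,"delta_pos":[0,0,0],"angular":[0,0,0]},{"fingers":40,"delta_pos":[0,0,0],"angular":[0,0,0]},{"fingers":40,"delta_pos":[0,0,0],"angular":[0,0,0]}]' >/dev/null
python3 -c "
from h import *
where()"
python3 -m pendant '[{"fingers":40,"delta_pos":[0,0,0.15],"angular":[0,0,0.02]},{"fingers":40,"delta_pos":[0,0,0.15],"angular":[0,0,0.02]},{"fingers":40,"delta_pos":[0,0,0.1],"angular":[0,0,0.013]},{"fingers":40,"delta_pos":[0,0,0],"angular":[0,0,0]},{"fingers":40,"delta_pos":[0,0,0],"angular":[0,0,0]}]' >/dev/null
python3 -c "
from h import *
where()"
```

```text
t 27.8 tcp [552.8454  23.5391 124.0631] yaw 81.3 tilt 0.03 J6 92.8 F [-1.5388  0.874   4.5282] M [-0.0817  0.1884  0.0663] gap 49.97742522606012
t 28.3 tcp [553.1012  23.5425 123.8242] yaw 78.2 tilt 0.06 J6 95.9 F [-1.3622 -0.2076  5.9907] M [-0.0145  0.1535  0.0221] gap 50.152823494715506
```

```bash
for i in 1 2 3 4 5; do python3 -m pendant '[{"fingers":40,"delta_pos":[0,0,-0.15],"angular":[0,0,0]},{"fingers":40,"delta_pos":[0,0,0],"angular":[0,0,0]}]' >/dev/null; python3 -c "
from h import *
s=env.get_state();print(s['tcp_pos'][2]*1e3,s['wrist_force'],s['ft_torque'])"; done
```

```text
123.81750024388194 [-0.548  -0.4927  5.9636] [0.0553 0.2052 0.0241]
123.83436718107086 [-0.0579 -0.7785  4.5705] [-0.0058  0.0214  0.0285]
123.86514013023228 [ 1.3544 -1.0256  4.2217] [-0.0214 -0.141   0.0364]
123.93659766701714 [1.0401 0.09   3.6969] [-0.0641 -0.3006  0.0557]
123.99767118752699 [ 1.7757 -0.3512  1.6895] [-0.1018 -0.4857  0.0152]
```

```bash
for i in 1 2 3; do python3 -m pendant '[{"fingers":40,"delta_pos":[0,0,0.1],"angular":[0,0,0.01]},{"fingers":40,"delta_pos":[0,0,0.04],"angular":[0,0,0.01]}]' >/dev/null; python3 -c "
from h import *
where()"; done
```

```text
t 29.5 tcp [552.9906  23.6276 123.9611] yaw 77.07 tilt 0.03 J6 97.1 F [3.125  0.5426 0.7164] M [ 0.0445 -0.5987  0.0826] gap 49.57805490681438
t 29.7 tcp [552.9873  23.7284 123.8635] yaw 75.93 tilt 0.03 J6 98.2 F [3.2962 0.9923 2.0609] M [ 0.1494 -0.6801  0.2111] gap 50.102786911396656
t 29.9 tcp [552.9912  23.7441 123.7441] yaw 74.78 tilt 0.04 J6 99.4 F [3.2589 1.5494 1.4147] M [ 0.3291 -0.7504  0.2514] gap 49.87158698483382
```

Now 9.4° past the estimated first bearing, with the resisting moment at 0.25 N·m against 0.2 expected when snug. I'll release, retreat and look.

```bash
python3 -m pendant '[{"fingers":66,"delta_pos":[0,0,0],"angular":[0,0,0]},{"fingers":66,"delta_pos":[0,0,0],"angular":[0,0,0]},{"fingers":66,"delta_pos":[0,0,0],"angular":[0,0,0]},{"fingers":66,"delta_pos":[0,0,0],"angular":[0,0,0]}]' >/dev/null
python3 - <<'E'
from h import *
where()
cv2.imwrite("pics/s3.png",env.read_camera("scene"))
E
```

```text
t 30.3 tcp [552.0737  23.495  123.3445] yaw 74.81 tilt 0.08 J6 99.3 F [ 0.615  -0.6762  0.0831] M [ 0.0183  0.0005 -0.0054] gap 66.26258645558066
```

Check of the preload: I'll regrip lightly, then push down up to about 9 N. The ring should stay stiff, not sink at the gasket's 10 N/mm.

```bash
python3 -m pendant '[{"fingers":40,"delta_pos":[0,0,0],"angular":[0,0,0]},{"fingers":40,"delta_pos":[0,0,0],"angular":[0,0,0]},{"fingers":40,"delta_pos":[0,0,0],"angular":[0,0,0]},{"fingers":40,"delta_pos":[0,0,-0.4],"angular":[0,0,0]},{"fingers":40,"delta_pos":[0,0,0],"angular":[0,0,0]},{"fingers":40,"delta_pos":[0,0,0],"angular":[0,0,0]}]' 20 >/dev/null
python3 -c "
from h import *
where()"
for i in 1 2 3 ; do python3 -m pendant '[{"fingers":40,"delta_pos":[0,0,-0.2],"angular":[0,0,0]},{"fingers":40,"delta_pos":[0,0,0],"angular":[0,0,0]},{"fingers":40,"delta_pos":[0,0,0],"angular":[0,0,0]}]' >/dev/null; python3 -c "
from h import *
s=env.get_state();print(s['tcp_pos']*1e3,s['wrist_force'],s['ft_torque'])"; done
```

```text
t 30.95 tcp [552.8195  23.4268 124.003 ] yaw 74.81 tilt 0.02 J6 99.3 F [ 0.7591 -0.7244 -1.1038] M [-0.1023 -0.1456  0.0765] gap 50.29532877311887
[552.8111  23.4377 124.0795] [ 1.0808 -1.3781 -2.1742] [-0.2578 -0.4044  0.0427]
[552.7735  23.4205 124.1561] [ 3.5755 -0.9008 -6.8688] [-0.3523 -0.5864  0.0649]
[552.7268  23.3995 124.2461] [ 4.7222 -1.9621 -9.7662] [-0.4501 -0.8885  0.0597]
```

```bash
for i in 1 2 3 4 5; do python3 -m pendant '[{"fingers":40,"delta_pos":[0,0,0.25],"angular":[0,0,0]},{"fingers":40,"delta_pos":[0,0,0],"angular":[0,0,0]},{"fingers":40,"delta_pos":[0,0,0],"angular":[0,0,0]}]' >/dev/null; python3 -c "
from h import *
s=env.get_state();print(s['tcp_pos']*1e3,s['wrist_force'],s['ft_torque'])"; done
```

```text
[552.7529  23.4194 124.2432] [ 4.0338 -2.5365 -9.5852] [-0.4754 -0.7947  0.107 ]
[552.7565  23.4488 124.2248] [ 5.1904 -3.6545 -8.5893] [-0.5196 -0.7481  0.0738]
[552.7785  23.4759 124.1517] [ 4.2028 -3.0618 -5.7069] [-0.5785 -0.548   0.1013]
[552.7991  23.4937 124.0649] [ 2.0574 -2.3894 -3.2692] [-0.561  -0.2934  0.0595]
[552.8465  23.5622 123.9289] [ 1.0405 -3.4693  1.1928] [-0.478  -0.1306  0.0528]
```

```bash
for i in 1 2 3; do python3 -m pendant '[{"fingers":40,"delta_pos":[0,0,0.2],"angular":[0,0,0]},{"fingers":40,"delta_pos":[0,0,0],"angular":[0,0,0]},{"fingers":40,"delta_pos":[0,0,0],"angular":[0,0,0]}]' >/dev/null; python3 -c "
from h import *
s=env.get_state();print(s['tcp_pos']*1e3,s['wrist_force'],s['ft_torque'])"; done
```

```text
[552.8765  23.5896 123.7846] [-1.0212 -1.8574  5.2168] [-0.4158  0.1086  0.0288]
[552.8993  23.6355 123.7008] [-1.0048 -2.7102  6.2032] [-0.4036  0.2483 -0.0029]
[552.8833  23.6566 123.6486] [-1.0577 -2.1276  6.4696] [-0.3772  0.2331  0.0263]
```

The ring shows no play: 33 N/mm both ways, softening to about 10 N/mm above roughly 6 N of push. So the preload is nearer 6–7 N than 11 N. I'll add about 2.5°, which is safe under either estimate.

```bash
python3 -m pendant '[{"fingers":40,"delta_pos":[0,0,-0.25],"angular":[0,0,0]},{"fingers":40,"delta_pos":[0,0,-0.2],"angular":[0,0,0]},{"fingers":40,"delta_pos":[0,0,0],"angular":[0,0,0]},{"fingers":40,"delta_pos":[0,0,0.05],"angular":[0,0,0.011]},{"fingers":40,"delta_pos":[0,0,0.05],"angular":[0,0,0.011]}]' 40 >/dev/null
python3 -c "
from h import *
where()"
python3 -m pendant '[{"fingers":40,"delta_pos":[0,0,0.05],"angular":[0,0,0.011]},{"fingers":40,"delta_pos":[0,0,0.05],"angular":[0,0,0.011]}]' >/dev/null
python3 -c "
from h import *
where()"
```

```text
t 34.75 tcp [553.0838  23.7984 123.8463] yaw 73.56 tilt 0.07 J6 100.6 F [ 0.2896 -1.0414  5.8167] M [-0.2382  0.0738  0.1866] gap 49.83915217030424
t 34.95 tcp [553.1995  23.9625 123.7386] yaw 72.31 tilt 0.08 J6 101.8 F [ 0.4245 -0.7535  5.5365] M [-0.1796  0.0157  0.284 ] gap 50.08773246566269
```

```bash
python3 -c "
from h import *
where()"
for i in 1 2; do python3 -m pendant '[{"fingers":40,"delta_pos":[0,0,-0.2],"angular":[0,0,0]},{"fingers":40,"delta_pos":[0,0,0],"angular":[0,0,0]},{"fingers":40,"delta_pos":[0,0,0],"angular":[0,0,0]}]' >/dev/null; python3 -c "
from h import *
s=env.get_state();print(s['tcp_pos'][2]*1e3,s['wrist_force'],s['ft_torque'])"; done
for i in 1 2 3 4; do python3 -m pendant '[{"fingers":40,"delta_pos":[0,0,0.18],"angular":[0,0,0]},{"fingers":40,"delta_pos":[0,0,0],"angular":[0,0,0]},{"fingers":40,"delta_pos":[0,0,0],"angular":[0,0,0]}]' >/dev/null; python3 -c "
from h import *
s=env.get_state();print(s['tcp_pos'][2]*1e3,s['wrist_force'],s['ft_torque'])"; done
```

```text
t 34.95 tcp [553.1995  23.9625 123.7386] yaw 72.31 tilt 0.08 J6 101.8 F [ 0.4245 -0.7535  5.5365] M [-0.1796  0.0157  0.284 ] gap 50.08773246566269
123.73224729231103 [0.8781 0.0825 5.3427] [-0.0966 -0.1516  0.1671]
123.73635284839335 [1.2135 0.0628 5.4545] [ 0.1057 -0.3437  0.1706]
123.70286722079766 [1.1604 0.6423 5.6281] [ 0.1725 -0.3098  0.1701]
123.68105595101649 [0.4502 1.1195 7.6349] [ 0.1767 -0.16    0.1569]
123.64362646254185 [1.1561 0.4969 7.7953] [ 0.1855 -0.1041  0.1933]
123.63096678104644 [0.455  0.3568 8.8994] [ 0.1485 -0.0377  0.1626]
```

Still stiff at 8.9 N, so the preload is now about 9 N or more. Release, retreat, take the final look.

```bash
python3 -m pendant '[{"fingers":40,"delta_pos":[0,0,-0.4],"angular":[0,0,0]},{"fingers":75,"delta_pos":[0,0,0],"angular":[0,0,0]},{"fingers":75,"delta_pos":[0,0,0],"angular":[0,0,0]},{"fingers":75,"delta_pos":[0,0,0],"angular":[0,0,0]},{"fingers":75,"delta_pos":[0,0,-5],"angular":[0,0,0]},{"fingers":75,"delta_pos":[0,0,-15],"angular":[0,0,0]},{"fingers":75,"delta_pos":[0,0,-30],"angular":[0,0,0]},{"fingers":75,"delta_pos":[0,0,-40],"angular":[0,0,0]},{"fingers":75,"delta_pos":[0,0,-30],"angular":[0,0,0]},{"fingers":75,"delta_pos":[0,0,0],"angular":[0,0,0]}]' 
python3 -m pendant '[{"fingers":75,"delta_pos":[-20,0,0],"angular":[0,0,0]},{"fingers":75,"delta_pos":[-40,0,0],"angular":[0,0,0]},{"fingers":75,"delta_pos":[-40,0,0],"angular":[0,0,0]},{"fingers":75,"delta_pos":[-40,0,0],"angular":[0,0,0]},{"fingers":75,"delta_pos":[-20,0,0],"angular":[0,0,0]},{"fingers":75,"delta_pos":[0,0,0],"angular":[0,0,0]},{"fingers":75,"delta_pos":[0,0,0],"angular":[0,0,0]}]'
python3 - <<'E'
from h import *
a=env.read_camera("scene");b=env.read_camera("top");cv2.imwrite("pics/sf.png",a);cv2.imwrite("pics/tf.png",b)
c=lambda i,x,y,w,h:cv2.resize(i[y:y+h,x:x+w],(400,300),interpolation=cv2.INTER_CUBIC)
cv2.imwrite("pics/d8.png",np.vstack([np.hstack([c(a,255,170,80,60),c(b,225,185,80,60)]),np.hstack([c(a,130,110,320,240),c(b,90,120,320,240)])]))
E
```

```text
clock: 37.75
tcp_pos: [0.5551, 0.0233, 0.2483]
orientation: [0.003, 0.807, 0.59, 0.003]
wrist_force: [0.0, 0.2, -0.7]
finger_gap: 0.075
clock: 38.45
tcp_pos: [0.5037, -0.1289, 0.2426]
orientation: [-0.001, 0.808, 0.589, -0.0]
wrist_force: [0.4, 0.3, -0.9]
finger_gap: 0.0748
```

View pics/d8.png

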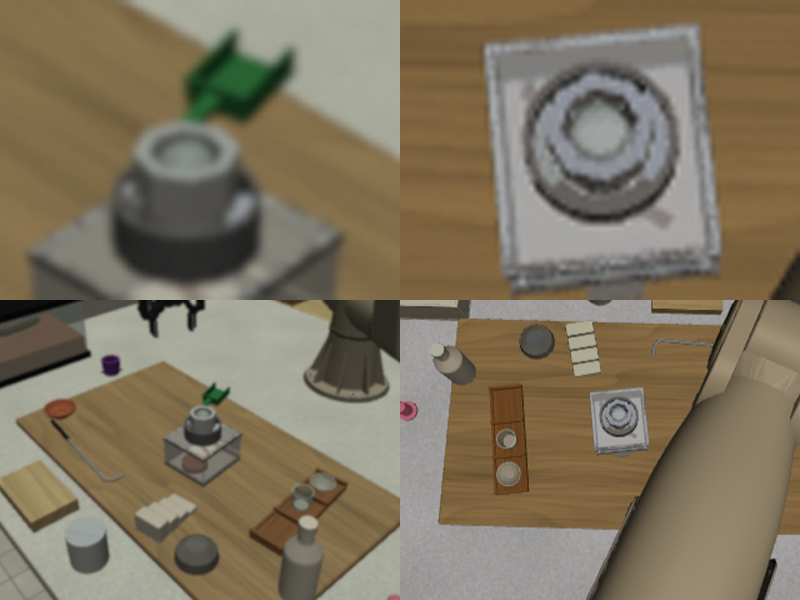

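The ring sits level and centred over the dome: top-view ring centre at about (346.., collar 345..), within roughly 1 px of each other. The other things look unmoved and the arm is clear, so I'll hand in.

```bash
python3 -c "
from h import *
where(); print(env.hand_in())"
```

```text
t 38.55 tcp [ 504.0639 -128.0545  242.8466] yaw 72.34 tilt 0.04 J6 84.5 F [0.0491 0.3574 0.3423] M [-0.023  -0.0056  0.0227] gap 74.94301779000611
the job is handed in; nothing more can be done
None
```

I set the dome from the rack's far bay on the gasket and put the octagonal ring over it. I screwed the ring to about 70° past the gap's centre, released it, and handed in at 38.6 s. No verdict was reported.

- **Play and stiffness:** before the last 2.5°, lifting the ring to about 10 N showed no play. After it, I only pushed down. The ring stayed stiff to about 9 N, so the preload should be at least roughly 9 N and below the 18 N limit.
- **Turning resistance:** it reached 0.28 N·m on the final turn, a little above the stated 0.2 N·m.
- **Position:** the last pictures show the ring level and centred in the cell. Nothing else looks shifted, but the arm hid part of the board in the top view. The arm is clear and the wrist force is near zero.

**Checks that disagreed:** after the first tightening, about 9.4° past the estimated first bearing, the angle suggested about 11 N. The push-down test showed only 6–7 N. I added about 2.5°, which stays within limits under either estimate. The ring now sits about 12° past the estimated first bearing, inside the 5–14° range.

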